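# Clip the sample flask's ring into the bench snap hook

## Task

Secure the steel sample flask that has a ring on its side to the snap hook on the bench (the hook whose mouth is closed by a sprung gate, not the open one): carry the flask there upright and lower its ring down over the hook, so that the ring's lower bar presses the gate inward, drops inside the hook and the gate snaps shut above it. Set the flask down, do not drop it, and leave it standing upright on the bench with its ring caught in the hook.

Things in the scene. Friction and masses are not known exactly. Their poses are not given: they have to be found in the camera images.
- flask: Loose steel flask, 0.3-0.6 kg, the only one with a ring (a like one without stands near). Origin: centre of underside, z up. Body 66 mm diameter, 118 high; grey lid (58 diameter) to 130; on it a square grey grip block 30 x 30 mm, sides along the flask's x and y, 130 to 174 mm above the underside: grasp it from above, TCP at 152. The ring stands out on the flask's +x side.
- ring (a point): Middle of the lower bar of the flask's ring: 75 mm along flask +x from its axis, 32 mm above its underside; same axes as the flask, moves with it. The ring is an upright oblong link of 6 mm round steel bar, fixed edge-on to the flask in its x-z plane; opening 44 mm wide (x), 68 mm high (35 to 103 mm above the underside). The lower bar runs along x.
- hook: Snap hook of 10 mm steel bar, fixed upright on a plate 36 x 100 x 10 mm (x, y, z); the like open hook has no gate. Origin: on the bench under the best entry spot; z up; hook lies in its y-z plane. Inside runs from y -35 (hinge post) to 18 mm (nose); bend's top at z 23, nose and gate tops 91, hinge 95 mm. Ring must be square to it: flask x along hook x (flask on hook's -x side) or reversed.
- gate (a joint): Snap hook's gate, rad: 0 shut (level), to 1.31 pressed down and in; a spring shuts it (2.3 N at its free end to start, 0.17 N m when fully open). 8 mm bar along hook y, hinge at y -33, free end at 16 mm, z 87. A ring bar lowered straight down at y -12 to 12 mm passes its free end at the latest 40 mm above the bench; it is at 32 mm when the flask stands on the bench.

How it is judged (in metres and radians):
On the way, in this order (a step that is already met when the one before it is completed fails the run):
1. the ring's lower bar, over the mouth of the snap hook, has pressed the gate inward (more than 0.3 rad) (value of joint gate above 0.3 rad and x of ring in the frame of hook between -0.03 and 0.03 m and y of ring in the frame of hook between -0.04 and 0.03 m and height (world z) of flask above 0.016 m).
2. the flask is lowered to within 15 mm of the bench while still held (height (world z) of flask below 0.015 m and contact force between flask and the fingers above 1 N).
At the end, for the whole second after the job is handed in: Ring's lower bar inside the snap hook (its middle within 22 mm of the hook's plane, between the posts, 20 to 50 mm above the bench; ring square to the hook within 0.5 rad), gate within 0.15 rad of shut, flask standing on the bench (within 10 mm), at rest, upright within 0.15 rad (x of ring in the frame of hook between -0.022 and 0.022 m and y of ring in the frame of hook between -0.037 and 0.02 m and z of ring in the frame of hook between 0.02 and 0.05 m and angle between the x axis of flask and the x axis of hook, either way round below 0.5 rad and value of joint gate below 0.15 rad and angle between flask's own z axis and vertical below 0.15 rad and height (world z) of flask below 0.01 m and linear speed of flask below 0.03 m/s and angular speed of flask below 0.3 rad/s); the robot touches nothing.
It fails at once if the flask is tipped more than 0.6 rad from upright (angle between flask's own z axis and vertical above 0.6 rad).
It also fails if it takes over 40 s, if anything falls off the work surface, if the arm or the gripper's body presses on something with over 40 N, if the wrist force passes 120 N, or if a joint passes its speed limit or range.

## Robot

A 6-joint arm with a two-finger parallel gripper is mounted at the origin on the work surface. World frame = base frame: x ahead of the robot, y to its left, z up, the work surface at z = 0. Lengths are in mm, angles in degrees, forces in N, time in s.
With the tool pointing down it reaches from about 375 to 975 mm from the base axis. Payload 3.8 kg.
Tool frame: the origin (TCP) lies between the finger pads, 19 mm behind the fingertips; this is the grasp point; z points along the fingers, y is the line along which they close (so a half turn about z gives the same grasp; the last joint's range is limited). The gripper opens to 85 mm and grips with 20 to 120 N. Pads are 22 mm wide; open, the fingers measure 114 mm over their backs; the gripper's body (76 mm by 85 mm) begins 54 mm behind the grasp point. The pads swing forward as they close: fully open they stand 13 mm farther back than shut.
Start: joints at [-77.859, 15.12, 91.902, -0, 72.978, -2.114], TCP at [166.207, -654.212, 249.98] pointing down, gripper open.
Joint ranges: [-150.88, 150.88], [-54.13, 125.18], [17.81, 147.31], [-75.09, 255.09], [0, 152.58], [-146.25, 146.25]. Speed limits (degrees/s): [147.25, 147.25, 180, 180, 180, 180].

## Interface

Orientations are given as [roll, pitch, yaw] about the fixed x, y, z axes, in that order (R = Rz(yaw) Ry(pitch) Rx(roll)).
In Python, from cell import robot gives the robot as it stands.
- The arm moves only by the tool drive_effector, called after ">>>" as name(argument=value, ...), one argument or row to a line, values as JSON. Schema: {"type":"object","properties":{"segments":{"type":"array","items":{"type":"number"},"minItems":7,"maxItems":84},"force":{"type":"number"},"only":{"type":"string"},"quiet":{"type":"boolean"},"lines":{"type":"string"}},"required":["segments"],"additionalProperties":false}. segments is one flat list of numbers that holds 1 to 12 rows one after another, with no inner brackets; each row has 7 numbers: a rotation vector rx, ry, rz in degrees, then dx, dy, dz in mm, then the opening from 0.0 (shut) to 1.0 (fully open); each row is the pose to reach, as a shift and turn from the pose commanded when the call began, along the tool's axes at that moment; what a row does not reach only later rows make up. A row lasts 1/12 s, in which the tool goes at most 41.7 mm and 7.16 degrees, less where a joint would pass 70% of its speed; a pose out of reach is approached as far as the arm can. The fingers move at their own pace and stop on an object; force is the grip in N (left out, the last holds). Time passes only in rows, so rows that do not move let the fingers close. The tool returns the time, the measured TCP pose, the force, the opening and the grip force at its end. only (a regular expression) keeps the lines of the reply that match it, lines (a string "A,B") keeps lines A to B, and quiet returns only ok. Input that does not fit is refused with a message, and nothing moves.
- robot.get_state(): the state, without advancing time (a new reading comes with each control period).
- robot.read_camera(name): name is "scene" or "side" or "wrist"; returns the picture (420x560x3 uint8, red, green, blue); there is no depth.
- robot.camera_model(name): a dict with "intrinsics" (3x3 intrinsics, pixels), "rvec" (rotation vector, rad) and "tvec" (3), from world to camera coordinates, as OpenCV has them. Camera axes: x right, y down, z forward; pixel columns grow to the right and rows downward; lengths in mm; the calibration is good to about 2 mm. A picture is of the moment at which its call begins: read the wrist's pose just before it. camera_model takes no time and is no camera call; for the wrist camera it gives the pose at the moment of the call.
- robot.hand_in(): hands the job in; it is judged then, once.
The state is a dict: "time": time; "q": joint angles; "dq": joint speeds; "tau": joint torques, N m; "tcp_pos": TCP position; "eef_rot": TCP orientation; "contact_force": force on the tool from outside, world axes, zero at the start; "moment": the same for the moment, N m; "grip_width": opening from 0.0 (shut) to 1.0 (fully open); "finger_force": force on a finger pad.
Only numpy, scipy, OpenCV 4.12 (cv2) and the standard library are available. Lean on these libraries where they do the work, as an engineer would, in place of code of your own. Each camera call takes 0.05 s, during which the arm holds its last target. There are 200 camera calls.

## Working session

There is one attempt and no reset: what is moved stays moved. The work goes in short steps, Python scripts to look and compute and a tool call to move; the robot and the scene stay as the last step left them, time stands still between calls to the robot, and variables do not carry over. Pictures are saved under pics/ and viewed, at most 11 in all, crops included, and the job is handed in when it is done.

```bash
ls; mkdir -p pics
```

Run:
```python
from cell import robot
import cv2,numpy as np
s=robot.get_state();print(s['tcp_pos'],s['eef_rot'],s['time'])
for n in("scene","side","wrist"):
    m=robot.camera_model(n);print(n,m)
    cv2.imwrite(f"pics/{n}0.png",robot.read_camera(n)[:,:,::-1])
```

```text
cell.py
pics
[ 166.05882641 -653.54297165  248.69658671] [-1.79873070e+02 -3.56700293e-03  1.42571926e+01] 0.0
scene {'intrinsics': array([[475.0881106 ,   0.        , 275.52220539],
       [  0.        , 475.0881106 , 212.81416271],
       [  0.        ,   0.        ,   1.        ]]), 'rvec': array([ 1.93576687,  1.31611703, -0.60708098]), 'tvec': array([-204.0715431 , -260.43234677, 1523.28258053])}
side {'intrinsics': array([[423.556762  ,   0.        , 280.63995492],
       [  0.        , 423.556762  , 208.97234181],
       [  0.        ,   0.        ,   1.        ]]), 'rvec': array([ 0.40147118, -2.74658703,  1.1785222 ]), 'tvec': array([509.70818067, 174.29924855, 859.63624336])}
wrist {'intrinsics': array([[301.72504792,   0.        , 282.16233952],
       [  0.        , 301.72504792, 204.33685642],
       [  0.        ,   0.        ,   1.        ]]), 'rvec': array([-2.30529716,  1.79424829,  0.24676752]), 'tvec': array([-673.30744061,  -34.37503706,  379.25367458])}
```

View pics/scene0.png

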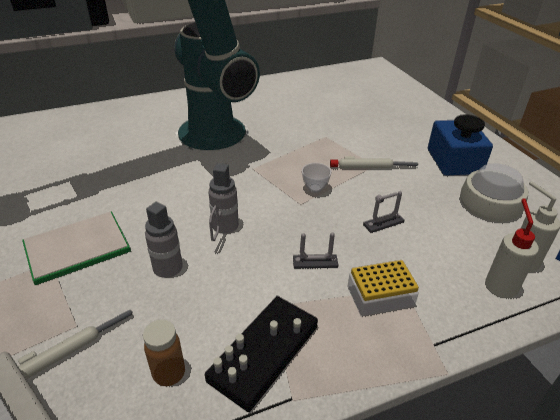

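View pics/side0.png

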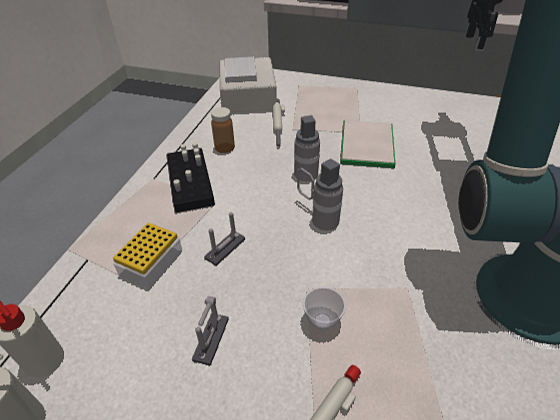

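The scene view shows the ringed flask at about (222,205), with its ring near (215,228), and the gated hook at about (384,212). In the side view they are at (327,195) and (208,335). I'll enlarge them to get exact points.

Run:
```python
import cv2,numpy as np
a=cv2.imread("pics/scene0.png");b=cv2.imread("pics/side0.png")
def c(i,x,y):
    o=cv2.resize(i[y:y+75,x:x+100],(800,600)[:2] and (400,300),interpolation=cv2.INTER_CUBIC)
    for k in range(0,100,20):cv2.putText(o,str(x+k),(k*4,10),0,.35,(0,0,255),1);cv2.line(o,(k*4,12),(k*4,16),(0,0,255),1)
    for k in range(0,75,15):cv2.putText(o,str(y+k),(0,k*4+4),0,.35,(0,0,255),1)
    return o
cv2.imwrite("pics/z1.png",np.vstack([np.hstack([c(a,180,180),c(a,340,175)]),np.hstack([c(b,275,158),c(b,160,290)])]))
```

```text
(no output)
```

View pics/z1.png

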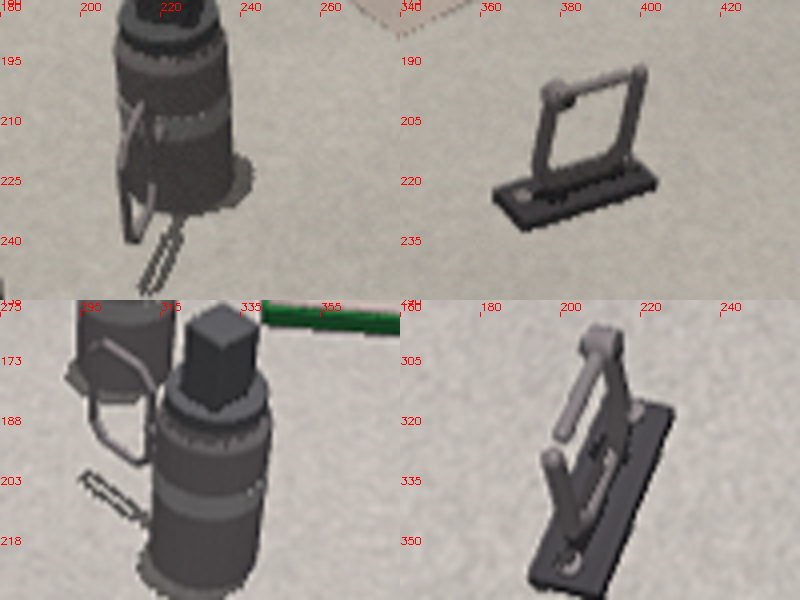

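View pics/wrist0.png

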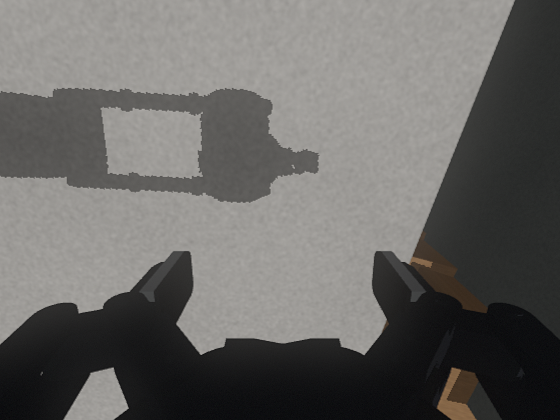

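The zooms show the hook's hinge knob at scene (380,199) and side (210.5,300.5), and its nose at (400,192.5) and (198,329). The ring's lower bar is at scene (215,233) and side (305,195). Next I'll fit poses to these points.

Create h.py:
```python
from cell import robot
import cv2,numpy as np
from scipy.optimize import least_squares
C={n:robot.camera_model(n) for n in("scene","side")}
def proj(n,P,m=None):
    m=m or C[n]
    return cv2.projectPoints(np.array(P,float).reshape(-1,3),m['rvec'],m['tvec'],m['intrinsics'],None)[0].reshape(-1,2)
def place(p,P):
    c,s=np.cos(p[2]),np.sin(p[2]);P=np.array(P,float)
    return P@np.array([[c,s,0],[-s,c,0],[0,0,1]])+[p[0],p[1],0]
def fit(obs,x0,gen=None):
    # obs: (cam or model, local point, pixel)
    def r(p):
        return np.concatenate([proj(None if isinstance(n,dict) else n,place(p,[L]),n if isinstance(n,dict) else None)[0]-px for n,L,px in obs])
    best=min((least_squares(r,[*x0,a],loss='soft_l1') for a in np.arange(0,6.28,.78)),key=lambda s:s.cost)
    return best.x,best.fun.reshape(-1,2).round(1)
```

Run:
```python
from h import *
c=-8.5
hook=[("scene",(0,-38,88),(380,198.7)),("side",(0,-38,88),(210.5,300.5)),
("scene",(0,23,89),(400,193)),("side",(0,23,89),(198.2,329.5)),]
x,r=fit(hook,[700,300]);print(x,np.degrees(x[2]),r.tolist())
for n in C: print(n,[proj(n,place(x,[(a,c+b,10)]))[0].round(1).tolist() for a in(-18,18) for b in(-50,50)])
fl=[("side",(0,0,174),(330.3,163.8)),("scene",(0,0,174),(221,167)),("side",(75,0,32),(305,194.7)),("scene",(75,0,32),(215.2,233))]
f,r=fit(fl,[600,0]);print(f,np.degrees(f[2]),r.tolist())
for n in C: print(n,proj(n,place(f,[(15,15,174),(15,-15,174),(-15,15,174),(-15,-15,174),(0,0,0)])).round(1).tolist())
```

```text
[584.34788729 286.76018492  12.64688249] 724.612990581824 [[-0.3, -0.9], [-0.3, -0.8], [0.6, -2.4], [-0.1, -0.1]]
scene [[363.9, 220.8], [396.5, 209.6], [372.4, 229.5], [405.5, 217.9]]
side [[227.6, 315.9], [210.5, 364.1], [209.9, 312.6], [191.3, 360.1]]
[447.9376577  -91.44817923  11.95814958] 685.1515016818145 [[0.1, -1.2], [0.6, -1.4], [0.4, -0.2], [0.3, 1.3]]
scene [[226.0, 170.2], [213.1, 168.4], [230.0, 162.8], [217.4, 161.1], [226.1, 224.0]]
side [[320.4, 162.0], [330.7, 156.7], [330.1, 168.8], [340.4, 163.3], [325.3, 220.5]]
```

Add to h.py:
```python
from scipy.spatial.transform import Rotation as R
def shift(target,yaw):
    s=robot.get_state();r=R.from_euler('xyz',s['eef_rot'],degrees=True);t=R.from_euler('xyz',[180,0,yaw],degrees=True)
    print('t',round(s['time'],2),'at',s['tcp_pos'].round(1),s['eef_rot'].round(1),'rot',(r.inv()*t).as_rotvec(degrees=True).round(2),'d',r.inv().apply(np.array(target)-s['tcp_pos']).round(1))
```

```text
(no output)
```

>>> drive_effector(
  segments=[0, 0, -41, 412, -475, -20, 1, 0, 0, -41, 412, -475, -20, 1, 0, 0, -41, 412, -475, -20, 1, 0, 0, -41, 412, -475, -20, 1, 0, 0, -41, 412, -475, -20, 1, 0, 0, -41, 412, -475, -20, 1, 0, 0, -41, 412, -475, -20, 1, 0, 0, -41, 412, -475, -20, 1, 0, 0, -41, 412, -475, -20, 1, 0, 0, -41, 412, -475, -20, 1, 0, 0, -41, 412, -475, -20, 1, 0, 0, -41, 412, -475, -20, 1],
  force=40,
)

```text
time: 1.15
tcp_pos: [390.8, -205.7, 265.9]
eef_rot: [180.0, -0.0, 55.2]
contact_force: [0.3, -0.8, 0.1]
grip_width: 1.002
finger_force: 0.0
```

Run:
```python
from h import *
shift([448,-91,270],55.1)
m=robot.camera_model("wrist");r=cv2.Rodrigues(m['rvec'])[0];print(-r.T@m['tvec'],r[2])
```

```text
t 1.15 at [ 390.8 -205.7  265.9] [180.   -0.   55.2] rot [ 0.02 -0.    0.13] d [126.8 -18.4  -4.1]
[ 428.73136284 -150.59858615  389.61531365] [-0.15193297 -0.21699197 -0.96427738]
```

Run:
```python
from h import *
m=robot.camera_model("wrist");np.save("m1.npy",m,allow_pickle=True)
cv2.imwrite("pics/w1.png",robot.read_camera("wrist")[:,:,::-1])
f=[447.9,-91.4,np.radians(-34.85)]
print(proj(0,place(f,[(15,15,174),(15,-15,174),(-15,15,174),(-15,-15,174),(75,0,32),(97,0,106),(53,0,106)]),m).round(1).tolist())
```

```text
[[277.5, -2.5], [277.7, 50.4], [229.4, -2.5], [231.5, 50.4], [334.6, 64.8], [374.8, 49.2], [323.3, 49.2]]
```

View pics/w1.png

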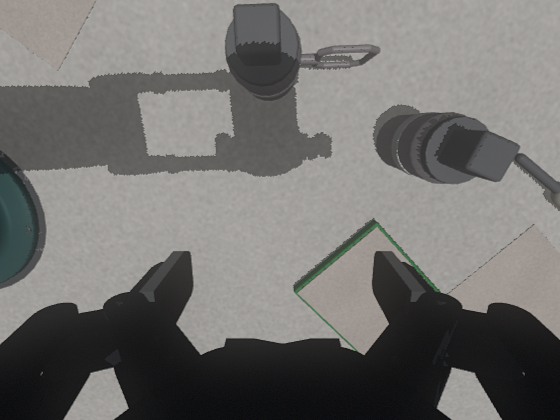

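The wrist view shows the ringed block at about (257,30), with the ring tip at (378,50). I'll zoom in there for the corners.

Run:
```python
import cv2
a=cv2.imread("pics/w1.png")[0:110,215:395]
a=cv2.convertScaleAbs(cv2.resize(a,(720,440),interpolation=cv2.INTER_CUBIC),alpha=1.7)
cv2.imwrite("pics/w1z.png",a)
```

```text
(no output)
```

View pics/w1z.png

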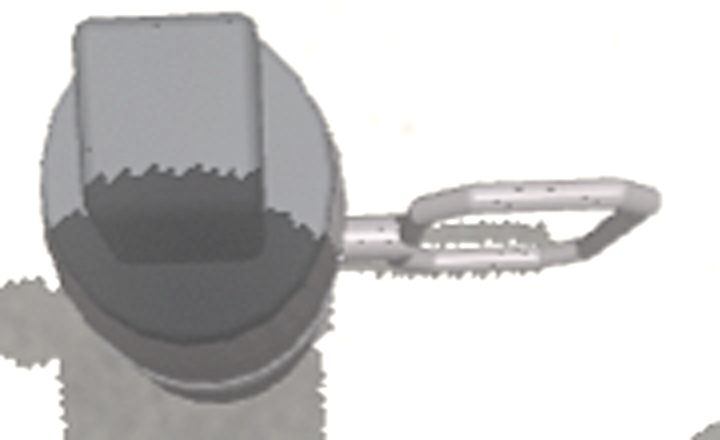

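Run:
```python
from h import *
m=np.load("m1.npy",allow_pickle=True).item()
o=[(m,(-15,15,174),(233.75,5.2)),(m,(15,15,174),(278.5,3.7)),(m,(-15,-15,130),(246.5,65.5)),(m,(15,-15,130),(280.8,64)),(m,(75,0,106),(350,48.7)),(m,(75,0,32),(340,64.3))]
f,r=fit(o,[448,-91]);print(f[:2],np.degrees(f[2])%360-360,r.tolist())
fl=[("side",(0,0,174),(330.3,163.8)),("scene",(0,0,174),(221,167)),("side",(75,0,32),(305,194.7)),("scene",(75,0,32),(215.2,233))]
f,r=fit(o+fl,[448,-91]);print(f[:2],np.degrees(f[2])%360-360,r.tolist())
shift([*f[:2],270],(np.degrees(f[2])+90)%360)
```

```text
[447.95224747 -95.29045445] -32.11233040883735 [[-1.6, -0.6], [1.4, -1.7], [-2.0, 2.8], [1.5, 2.4], [1.6, -0.1], [-3.4, 0.1]]
[447.89583569 -94.96779946] -32.29865350333375 [[-1.9, -1.1], [1.2, -2.0], [-2.4, 2.4], [1.1, 2.1], [1.4, -0.1], [-3.6, 0.1], [0.5, -2.1], [-0.9, -1.1], [-0.2, -0.6], [0.2, 1.8]]
t 1.2 at [ 393.9 -199.2  266.2] [-180.    -0.4   55.5] rot [-0.02 -0.38 -2.18] d [116.5 -14.5  -3. ]
```

>>> drive_effector(
  segments=[0, 0, -1, 30, -8, -3, 1, 0, 0, -2, 60, -14, -3, 1, 0, 0, -2, 60, -14, -3, 1, 0, 0, -2, 60, -14, -3, 1, 0, 0, -2, 60, -14, -3, 1],
)

```text
time: 1.62
tcp_pos: [413.0, -150.6, 268.6]
eef_rot: [-180.0, 0.0, 57.3]
contact_force: [-0.9, 0.6, 0.3]
grip_width: 0.995
finger_force: 0.0
```

Run:
```python
from h import *
m=robot.camera_model("wrist");np.save("m2.npy",m,allow_pickle=True)
im=robot.read_camera("wrist")[:,:,::-1];cv2.imwrite("pics/w2.png",im)
shift([447.9,-95,270],57)
cv2.imwrite("pics/w2z.png",cv2.convertScaleAbs(cv2.resize(im[50:190,200:400],(800,560),interpolation=cv2.INTER_CUBIC),alpha=1.7))
```

```text
t 1.67 at [ 412.9 -151.1  268.7] [-180.     0.    57.2] rot [-0.02  0.03  0.23] d [66.1 -0.9 -1.4]
```

View pics/w2z.png

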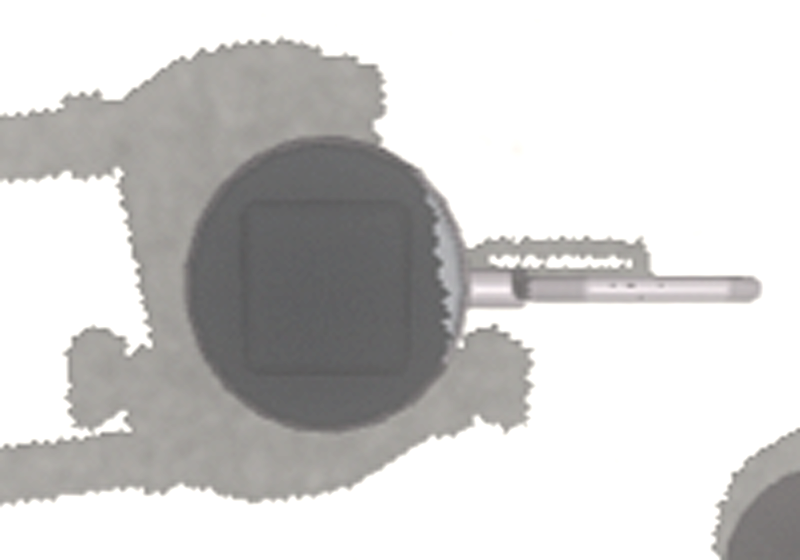

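The near-overhead view shows the block top corners at (260.8,100), (302,100), (302.5,143.5) and (261.2,143.8). The ring lies along row 122, out to column 390.

Run:
```python
from h import *
m=np.load("m2.npy",allow_pickle=True).item()
o=[(m,(-15,15,174),(260.75,100)),(m,(15,15,174),(302,100)),(m,(-15,-15,174),(261.2,143.75)),(m,(15,-15,174),(302.5,143.5)),(m,(103,0,90),(390,122)),(m,(103,0,90),(390,122))]
f,r=fit(o,[448,-91]);print(f[:2],np.degrees(f[2])%360-360,r.tolist())
shift([*f[:2],152],(np.degrees(f[2])+90)%360)
fl=[("side",(0,0,174),(330.3,163.8)),("scene",(0,0,174),(221,167)),("side",(75,0,32),(305,194.7)),("scene",(75,0,32),(215.2,233))]
for n,L,p in fl: print(n,L,p,proj(n,place(f,[L])))
```

```text
[448.45040377 -94.60583284] -32.745506220469906 [[-0.5, -0.4], [2.1, -0.4], [-0.1, 0.4], [0.8, 0.6], [-1.1, -0.1], [-1.1, -0.1]]
t 1.67 at [ 412.9 -151.1  268.7] [-180.     0.    57.2] rot [-0.02  0.03 -0.03] d [ 66.8  -0.7 116.6]
side (0, 0, 174) (330.3, 163.8) [[330.46926154 161.71871861]]
scene (0, 0, 174) (221, 167) [[220.31297599 165.97675914]]
side (75, 0, 32) (305, 194.7) [[304.70058958 194.08992176]]
scene (75, 0, 32) (215.2, 233) [[215.34562913 234.91450449]]
```

>>> drive_effector(
  segments=[0, 0, 0, 35, 0, 0, 1, 0, 0, 0, 67, -1, 10, 1, 0, 0, 0, 67, -1, 40, 1, 0, 0, 0, 67, -1, 75, 1, 0, 0, 0, 67, -1, 100, 1, 0, 0, 0, 67, -1, 114, 1, 0, 0, 0, 67, -1, 114, 1, 0, 0, 0, 67, -1, 114, 0.1, 0, 0, 0, 67, -1, 114, 0.1, 0, 0, 0, 67, -1, 114, 0.1, 0, 0, 0, 67, -1, 114, 0.1, 0, 0, 0, 67, -1, 114, 0.1],
  force=60,
)

```text
time: 2.67
tcp_pos: [449.5, -93.8, 156.5]
eef_rot: [179.9, -0.0, 57.2]
contact_force: [-3.0, 0.7, 2.0]
grip_width: 0.345
finger_force: 59.4
```

Run:
```python
from h import *
shift([448.5,-94.6,152],57.2)
```

```text
t 2.67 at [449.5 -93.8 156.5] [179.9  -0.   57.2] rot [ 0.11 -0.05  0.03] d [-1.2 -0.4  4.5]
```

>>> drive_effector(
  segments=[0, 0, 0, 0, 0, -4, 0.1, 0, 0, 0, 0, 0, -12, 0.1, 0, 0, 0, 0, 0, -24, 0.1, 0, 0, 0, 0, 0, -38, 0.1, 0, 0, 0, 0, 0, -52, 0.1, 0, 0, 0, 0, 0, -66, 0.1, 0, 0, 0, 0, 0, -80, 0.1, 0, 0, 0, 0, 0, -90, 0.1, 0, 0, 0, 0, 0, -96, 0.1, 0, 0, 0, 0, 0, -98, 0.1, 0, 0, 0, 0, 0, -98, 0.1, 0, 0, 0, 0, 0, -98, 0.1],
)

```text
time: 3.67
tcp_pos: [448.2, -93.4, 252.1]
eef_rot: [-179.9, 0.0, 57.3]
contact_force: [0.4, 0.1, -4.9]
grip_width: 0.341
finger_force: 59.8
```

>>> drive_effector(
  segments=[0, 0, -1, 10, -4, 0, 0.1, 0, 0, -4, 30, -12, 0, 0.1, 0, 0, -8, 60, -25, 0, 0.1, 0, 0, -12, 95, -40, 0, 0.1, 0, 0, -17, 130, -55, 0, 0.1, 0, 0, -21, 165, -70, 0, 0.1, 0, 0, -26, 200, -85, 0, 0.1, 0, 0, -30, 235, -99, 0, 0.1, 0, 0, -34, 265, -112, 0, 0.1, 0, 0, -36, 283, -119, 0, 0.1, 0, 0, -37.2, 292, -123, 0, 0.1, 0, 0, -37.4, 295, -124, 0, 0.1],
)

```text
time: 4.67
tcp_pos: [503.3, 223.6, 251.7]
eef_rot: [-179.9, 0.0, 94.8]
contact_force: [0.5, -0.3, -3.7]
grip_width: 0.343
finger_force: 59.9
```

>>> drive_effector(
  segments=[0, 0, 0, 0, 0, 0, 0.1, 0, 0, 0, 0, 0, 0, 0.1, 0, 0, 0, 0, 0, 0, 0.1, 0, 0, 0, 0, 0, 0, 0.1],
)

```text
time: 5.0
tcp_pos: [503.9, 220.4, 252.9]
eef_rot: [-180.0, 0.0, 94.5]
contact_force: [-0.4, 0.3, -3.8]
grip_width: 0.346
finger_force: 59.8
```

Run:
```python
from h import *
m=robot.camera_model("wrist");np.save("m3.npy",m,allow_pickle=True)
im=robot.read_camera("wrist")[:,:,::-1];cv2.imwrite("pics/w3.png",im)
shift([509,281,252],94.6)
print(proj(0,place([584.3,286.8,np.radians(4.6)],[(0,-38,88),(0,23,89),(18,-58,10),(18,41,10)]),m))
```

```text
t 5.05 at [504.  220.5 253. ] [180.    0.   94.6] rot [ 0.    0.01 -0.05] d [59.9  9.8  1. ]
[[371.60394838 170.3004027 ]
 [377.06428716 103.46373974]
 [366.9074925  176.55512905]
 [373.16979753  90.81926345]]
```

View pics/w3.png

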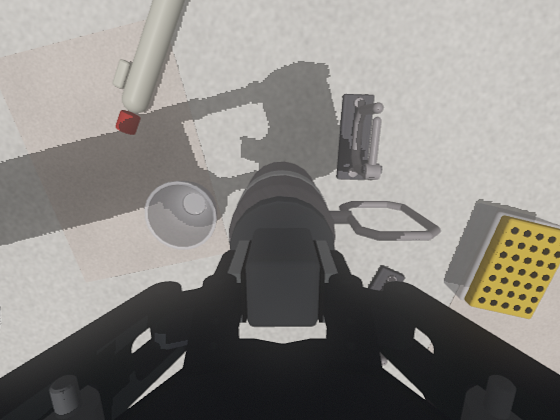

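The hook in this wrist view has its knob at about (373,171), its nose at (378,107) and its plate at (338–374, 95–181). The bowl is clear of the flask. I'll zoom in on the hook and ring.

Run:
```python
import cv2
a=cv2.imread("pics/w3.png")[85:250,310:450]
cv2.imwrite("pics/w3z.png",cv2.convertScaleAbs(cv2.resize(a,None,fx=3.6,fy=3.6,interpolation=cv2.INTER_CUBIC),alpha=1.5))
```

```text
(no output)
```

View pics/w3z.png

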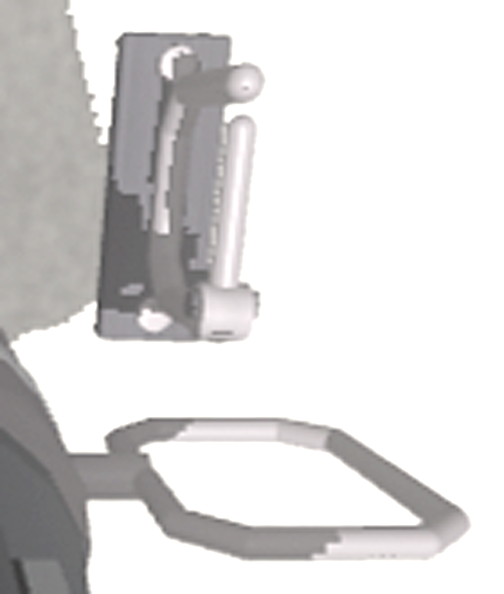

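Run:
```python
from h import *
m=np.load("m3.npy",allow_pickle=True).item()
w=[(m,(0,23,87),(378.9,108.1)),(m,(0,15,88),(377.5,118.8)),(m,(0,-36,89),(373.3,171.7)),(m,(-18,41.5,10),(343.9,94.7)),(m,(18,41.5,10),(373.3,95.6)),(m,(-18,-58.5,10),(337.8,177.2))]
st=[("scene",(0,-38,88),(380,198.7)),("side",(0,-38,88),(210.5,300.5)),("scene",(0,23,89),(400,193)),("side",(0,23,89),(198.2,329.5)),("side",(18,-58.5,10),(211.2-0+0,0)) ][:4]
st+=[("scene",(-18,-58.5,10),(363,223.2)),("scene",(18,-58.5,10),(371.75,230.5)),("scene",(18,41.5,10),(404.25,219.5)),("side",(-18,-58.5,10),(228.25,317)),("side",(18,41.5,10),(192.5,359.5)),("side",(-18,41.5,10),(211.25,362.5))]
for o in(w,st,w+st):
    f,r=fit(o,[584,287]);print(f[:2],np.degrees(f[2])%360,r.tolist())
fl=[504,220.5,np.radians(4.5)]
P=place(fl,[(75,0,32+96.5),(75,0,106+96.5)]);print(P,proj(0,P,m))
s=robot.get_state();print(s['tcp_pos'],s['eef_rot'])
```

```text
[586.34905168 282.66097951] 3.596343278802426 [[-0.6, 0.4], [0.3, -1.2], [-0.5, 1.1], [-0.3, -0.6], [1.7, -1.0], [0.2, 3.0]]
[584.3829598  285.23478485] 4.992583121611972 [[-0.7, -0.7], [-0.1, -1.5], [0.0, -2.3], [0.3, -0.9], [0.5, -2.1], [0.3, -0.7], [0.7, -1.5], [-0.6, -1.8], [-0.7, -0.1], [-0.2, 0.8]]
[586.03130448 283.24964489] 4.108221773411963 [[-1.0, -0.3], [-0.1, -1.9], [-0.4, 0.5], [-0.8, -1.0], [1.2, -1.7], [0.4, 2.6], [-1.3, -0.3], [-0.2, -2.5], [-0.2, -1.6], [-0.2, -2.2], [-0.0, -1.8], [-0.4, -0.3], [0.4, -0.8], [-0.6, -2.7], [-1.3, -1.6], [-1.0, -0.4]]
[[578.76880003 226.38443218 128.5       ]
 [578.76880003 226.38443218 202.5       ]] [[371.04938203 203.17035035]
 [405.16117352 234.57699287]]
[503.9673128  220.54001219 252.96528709] [1.79996570e+02 9.34482425e-03 9.45505535e+01]
```

>>> drive_effector(
  segments=[0, 0, 0, 4, 1, 0, 0.1, 0, 0, 0, 12, 3, 0, 0.1, 0, 0, 0, 24, 5, 0, 0.1, 0, 0, 0, 36, 7, 0, 0.1, 0, 0, 0, 46, 9, 0, 0.1, 0, 0, 0, 53, 10, 0, 0.1, 0, 0, 0, 56, 11, 0, 0.1, 0, 0, 0, 56.5, 11, 0, 0.1, 0, 0, 0, 56.5, 11, 0, 0.1, 0, 0, 0, 56.5, 11, 0, 0.1, 0, 0, 0, 56.5, 11, 0, 0.1],
)

```text
time: 5.97
tcp_pos: [510.3, 278.5, 252.8]
eef_rot: [-180.0, 0.0, 94.6]
contact_force: [-0.1, -0.3, -3.9]
grip_width: 0.343
finger_force: 59.8
```

Run:
```python
from h import *
shift([510.7,278.5,252],94.2)
im=robot.read_camera("side")[:,:,::-1]
b=robot.read_camera("wrist")[:,:,::-1]
z=lambda i:cv2.convertScaleAbs(cv2.resize(i,(400,400),interpolation=cv2.INTER_CUBIC),alpha=1.4)
cv2.imwrite("pics/s4.png",np.hstack([z(im[220:380,130:290]),z(b[90:290,280:480])]))
```

```text
t 5.97 at [510.3 278.5 252.8] [-180.     0.    94.6] rot [-0.01  0.02  0.44] d [-0.   0.4  0.8]
```

View pics/s4.png

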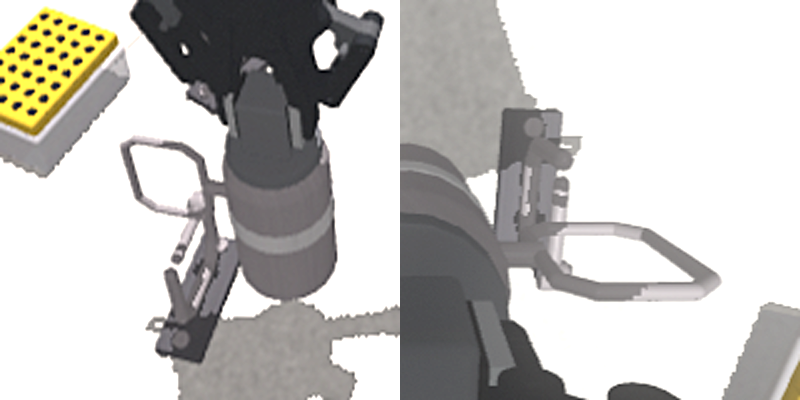

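The ring is over the mouth of the hook. In the wrist crop its lower bar crosses the gate between the nose (565,158) and the hinge (560,270), as the fit predicted. I'll lower it 75 mm, then make the last stretch slowly.

>>> drive_effector(
  segments=[0, 0, 0, 0, 0, 3, 0.1, 0, 0, 0, 0, 0, 10, 0.1, 0, 0, 0, 0, 0, 18, 0.1, 0, 0, 0, 0, 0, 26, 0.1, 0, 0, 0, 0, 0, 34, 0.1, 0, 0, 0, 0, 0, 42, 0.1, 0, 0, 0, 0, 0, 50, 0.1, 0, 0, 0, 0, 0, 58, 0.1, 0, 0, 0, 0, 0, 65, 0.1, 0, 0, 0, 0, 0, 71, 0.1, 0, 0, 0, 0, 0, 75, 0.1, 0, 0, 0, 0, 0, 75, 0.1],
)

```text
time: 7.07
tcp_pos: [509.6, 279.5, 176.3]
eef_rot: [-179.9, -0.1, 94.7]
contact_force: [-0.1, 4.8, -4.5]
grip_width: 0.342
finger_force: 59.9
```

>>> drive_effector(
  segments=[0, 0, 0, 0, 0, 3, 0.1, 0, 0, 0, 0, 0, 6, 0.1, 0, 0, 0, 0, 0, 9, 0.1, 0, 0, 0, 0, 0, 12, 0.1, 0, 0, 0, 0, 0, 14, 0.1, 0, 0, 0, 0, 0, 16, 0.1, 0, 0, 0, 0, 0, 18, 0.1, 0, 0, 0, 0, 0, 19, 0.1, 0, 0, 0, 0, 0, 20, 0.1, 0, 0, 0, 0, 0, 20, 0.1, 0, 0, 0, 0, 0, 20, 0.1, 0, 0, 0, 0, 0, 20, 0.1],
)

```text
time: 8.07
tcp_pos: [510.5, 278.9, 158.1]
eef_rot: [180.0, -0.0, 94.7]
contact_force: [-0.9, 0.0, -4.2]
grip_width: 0.344
finger_force: 59.8
```

>>> drive_effector(
  segments=[0, 0, 0, 0, 0, 0.5, 0.1, 0, 0, 0, 0, 0, 1, 0.1, 0, 0, 0, 0, 0, 1.5, 0.1, 0, 0, 0, 0, 0, 2, 0.1, 0, 0, 0, 0, 0, 2, 0.1, 0, 0, 0, 0, 0, 2, 0.1],
)

```text
time: 8.57
tcp_pos: [510.4, 279.0, 156.6]
eef_rot: [180.0, -0.0, 94.7]
contact_force: [-2.0, -0.2, 1.5]
grip_width: 0.342
finger_force: 60.4
```

The flask is on the bench, because the vertical force has changed sign. I'll release it and retreat upward.

>>> drive_effector(
  segments=[0, 0, 0, 0, 0, 0, 0.5, 0, 0, 0, 0, 0, 0, 0.8, 0, 0, 0, 0, 0, 0, 1, 0, 0, 0, 0, 0, 0, 1, 0, 0, 0, 0, 0, 0, 1, 0, 0, 0, 0, 0, -5, 1, 0, 0, 0, 0, 0, -20, 1, 0, 0, 0, 0, 0, -40, 1, 0, 0, 0, 0, 0, -65, 1, 0, 0, 0, 0, 0, -90, 1, 0, 0, 0, 0, 0, -100, 1, 0, 0, 0, 0, 0, -100, 1],
)

```text
time: 9.57
tcp_pos: [512.3, 279.9, 259.9]
eef_rot: [179.6, -0.2, 94.7]
contact_force: [0.4, 0.1, 0.7]
grip_width: 0.997
finger_force: 0.0
```

Run:
```python
from h import *
im=robot.read_camera("side")[:,:,::-1]
b=robot.read_camera("scene")[:,:,::-1]
z=lambda i:cv2.convertScaleAbs(cv2.resize(i,(400,400),interpolation=cv2.INTER_CUBIC),alpha=1.4)
cv2.imwrite("pics/s5.png",np.hstack([z(im[250:380,150:280]),z(b[130:250,310:430])]))
```

```text
(no output)
```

View pics/s5.png

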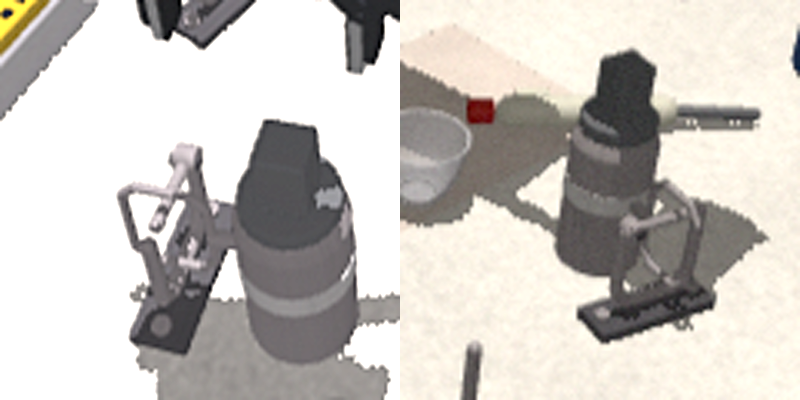

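The flask stands upright with its ring through the hook. The gate is level and shut, running from the hinge at about (628,222) to the nose at (690,205) in the scene crop. The gripper is clear.

>>> drive_effector(
  segments=[0, 0, 0, 0, 0, 0, 1, 0, 0, 0, 0, 0, 0, 1, 0, 0, 0, 0, 0, 0, 1],
)

```text
time: 9.92
tcp_pos: [509.5, 278.5, 253.9]
eef_rot: [-179.8, 0.1, 94.7]
contact_force: [-0.1, 0.3, -0.2]
grip_width: 1.001
finger_force: 0.0
```

```bash
python3 -c "
from cell import robot
print(robot.hand_in())"
```

```text
the job is handed in; nothing more can be done
None
```

The flask stands upright on the bench with its ring caught in the snap hook and the gate shut above it; I handed the job in at about 10 s, and no verdict came back.

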